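Square up a row of cartons with a straightedge

ROBOT

A 6-joint arm with a two-finger parallel gripper is mounted at the origin on a cart in front of the work surface, level with it; the furniture and walls round the work are solid. World frame = base frame: x ahead of the robot, y to its left, z up, the work surface at z = 0. Lengths are in m, angles in degrees, forces in N, time in s.
With the tool pointing down it reaches from about 0.4 to 0.825 m from the base axis. Payload 7 kg.
Tool frame: the origin (TCP) lies on the centre line of the jaws, within the pads' length; the fingertips stand 17 mm ahead of it and the grasp point (between the pads) lies 2 mm behind it; z points along the fingers, y is the direction in which the jaws open and shut (so a half turn about z gives the same grasp; the last joint's range is limited). The gripper opens to 88 mm and grips with 3 to 60 N. Pads are 19 mm wide; open, the fingers measure 130 mm over their backs; the gripper's body (78 mm by 193 mm) begins 47 mm behind the grasp point.
Start: joints at [88.7, 20.546, 0.682, 0, -70.136, -16.507], TCP at [0.206, 0.643, 0.244] pointing down, gripper open.
Joint ranges: [-176.03, 176.03], [-82.01, 121.73], [-58.28, 71.71], [-173.87, 95.51], [-174.79, -0.11], [-173.66, 173.66]. Speed limits (degrees/s): [136.94, 136.94, 172.46, 180, 180, 180].

INTERFACE

Orientations are given as [roll, pitch, yaw] about the fixed x, y, z axes, in that order (R = Rz(yaw) Ry(pitch) Rx(roll)).
In Python, from plant import telemetry, vision, close_job, recognise, silhouettes, place_of gives the robot as it stands.
- The arm moves only by the shell command python3 -m handwheel 'ROWS'. ROWS is JSON, a list that holds one entry, the list of rows, each a list of 5 numbers: the shift along the tool's x, y, z in m, then the turn about the tool's z in rad, then the closure, from 0 (fully open) to 1 (shut). In form: [[[tx, ty, tz, yaw, gripper], ...]]. A call has 1 to 20 rows; each row shifts and turns the commanded pose from where the row before left it, along the tool's axes as they then stand; what a row does not reach is not made up. A row lasts 1/12 s, in which the tool goes at most 41.7 mm and 7.16 degrees, less where a joint would pass 70% of its speed; a pose out of reach is approached as far as the arm can. A call with a gripper value outside its range is refused whole. The fingers move at their own pace and stop on an object; the grip force is fixed at half the most. Time passes only in rows, so rows that do not move let the fingers close. It gives the time, the measured TCP pose, the force and the opening at its end, in the units of the state.
- telemetry.get_obs(): the state, without advancing time (a new reading comes with each control period).
- vision.snapshot(name): name is "scene" or "top" or "wrist"; returns a dict with "color" (420x560x3 uint8, red, green, blue), "mtx" (3x3 intrinsics, pixels), "cam_to_world" (4x4, takes a point from camera to world coordinates); the wrist camera has in their place "tool_from_camera" (4x4, takes a point from camera to tool coordinates, whose origin is the TCP and whose axes are the flange's). Camera axes: x right, y down, z forward; pixel columns grow to the right and rows downward; lengths in m; the calibration is good to about 2 mm. The wrist camera is an equidistant fisheye: a pixel r from the principal point sees the ray r / f radians off the axis. A picture is of the moment at which its call begins: read the wrist's pose just before it. There is no depth.
- close_job(): hands the job in, once; it reports no verdict.
Trained networks look in a picture, given as the dict that the camera call returned (one of the last four; its "shot" number tells which), for a name from the list of things; names that differ only in an ending like _2 or _b are one class to them, and where a whole thing is asked for, a point or a joint stands for the part that bears it (a point fixed in the world has none). Each returns a list of dicts, best first, with "conf" (0 to 1); they miss things now and then, are a little off and sometimes report something else, mostly with a low value. They report only what shows in the picture. A call takes as long as a camera call. They do not tell look-alikes from the thing itself.
- recognise(name, picture): "xy" ([column, row] in pixels, amid what is visible of it).
- silhouettes(name, picture): "region" (420x560 bool, what is visible of it) and "xy" ([column, row] in pixels, amid what is visible of it).
- place_of(name, picture): "xy" ([column, row] in pixels: a listed point, or the origin of a listed thing).
The state is a dict: "clock": time; "joint_pos": joint angles; "qvel": joint speeds; "tau": joint torques, N m; "tool_pos": TCP position; "orientation": TCP orientation; "force": force on the tool from outside, world axes, zero at the start; "moment": the same for the moment, N m; "opening": finger opening in m.
Only numpy, scipy, OpenCV 4.12 (cv2) and the standard library are available. Lean on these libraries where they do the work, as an engineer would, in place of code of your own. Each camera call takes 0.05 s, during which the arm holds its last target.

TASK

Pick up the straightedge by its handle and, touching the cartons with nothing but its upturned front edge, push the ragged row of three cartons away from the robot until all three stand in one straight line, square against the face of the row stop. Press the row home with a firm but gentle push of about 10 N (the weight of a kilogram), never as much as 15 N, then draw the straightedge back off the cartons, lay it flat on the bench and let go. Leave the glue stick and tape measure where they are.

Things in the scene. Friction and masses are not known exactly. Their poses are not given: they have to be found in the camera images.
- straightedge: Straightedge lying flat right of the row, pushing edge turned away from the row. Aluminium plate 260 mm long (y), 73 mm deep (x), 5 mm thick, with a 25 mm high upturned lip along its +x side. The lip's outer face, at x = +48 mm, is the pushing edge; the plate ends at x = -25 mm. Origin on the underside below the handle's middle. x toward the pushing edge, z up. 0.35 kg.
- straightedge_grip (a point): Middle of the straightedge's wooden handle, 45 mm above its underside, same axes as the straightedge. The handle is a level bar parallel to the pushing edge: 16 mm thick (x, the width to grip), 100 mm long (y), from 28 to 60 mm above the underside.
- stop: Row stop screwed to the bench beyond the cartons: dark base plate 70 x 260 x 8 mm with two black clamp knobs (tops 34 mm high) holding an aluminium cross bar on its robot side. Origin on the bench on the plate's centre line; the plate spans x = -40 to +30 mm. x is the pushing direction (away from the robot), square to the bar; y along the bar to the left.
- stop_front (a point): Middle of the base plate's front edge (x = -40 mm of the row stop), on the bench, same axes. Ahead of it is the cross bar with a black face, 270 mm long, 34 mm high. The bar's setting differs each time and is not measured: its face stands 18 to 48 mm in front of this point. The face is sprung: it gives 0.22 mm per newton, 5 mm at most, and comes back. The setting itself never shifts.
- carton_1: Same carton as point carton_1_mid; origin at the centre of its underside, same axes.
- carton_1_mid (a point): Centre of the left of three identical brown cartons standing in a ragged row in front of the row stop (+y side); 70 x 90 x 40 mm, this point 20 mm above the underside. Its x axis is the 70 mm side, front to back in the row and roughly along the push; its y axis is the 90 mm side, along the row. 0.06 to 0.11 kg, slides on the bench.
- carton_2: Same carton as point carton_2_mid; origin at the centre of its underside, same axes.
- carton_2_mid (a point): Centre of the middle of three identical brown cartons standing in a ragged row in front of the row stop (middle); 70 x 90 x 40 mm, this point 20 mm above the underside. Its x axis is the 70 mm side, front to back in the row and roughly along the push; its y axis is the 90 mm side, along the row. 0.06 to 0.11 kg, slides on the bench.
- carton_3: Same carton as point carton_3_mid; origin at the centre of its underside, same axes.
- carton_3_mid (a point): Centre of the right of three identical brown cartons standing in a ragged row in front of the row stop (-y side); 70 x 90 x 40 mm, this point 20 mm above the underside. Its x axis is the 70 mm side, front to back in the row and roughly along the push; its y axis is the 90 mm side, along the row. 0.06 to 0.11 kg, slides on the bench.
- glue_stick: Bystander: upright glue stick, 29 mm across, 94 mm tall, left of the row; origin under its centre.
- tape_measure: Bystander: tape measure standing on edge, 38 x 68 x 62 mm, left of the row stop; origin under its centre.
There are look-alikes about, which are no part of the job. What is shaped like the carton_3 but purple is not meant.

How it is judged:
By the outcome, as a careful person would: the job done as asked, in the order asked, and still so for the second after the job is handed in, with the robot touching nothing.
It also fails if it takes over 51 s, if anything falls off the work surface, if the arm or the gripper's body presses on something with over 40 N, if the wrist force passes 120 N, or if a joint passes its speed limit or range.

## Working session

There is one attempt and no reset: what is moved stays moved. The work goes in short steps, Python scripts to look and compute and a shell command to move; the robot and the scene stay as the last step left them, time stands still between calls to the robot, and variables do not carry over. Pictures are saved under pics/ and viewed, and the job is handed in when it is done.

```bash
mkdir -p pics; ls
python3 - <<'E'
from plant import telemetry, vision
import cv2
print(telemetry.get_obs())
for n in ["scene","top","wrist"]:
    p=vision.snapshot(n); cv2.imwrite(f"pics/{n}0.png",p["color"][:,:,::-1])
    print(n,[ (k,v) for k,v in p.items() if k!="color"])
E
```

```text
pics
{'clock': 0.0, 'joint_pos': array([ 8.86979864e+01,  2.05902001e+01,  6.32917801e-01, -1.83603397e-02,
       -7.01353644e+01, -1.65054832e+01]), 'qvel': array([-0.08475279,  0.08957502, -0.03571224, -0.01473592,  0.05620927,
       -0.10215904]), 'tau': array([-4.82042105e-04, -5.82721674e+01,  2.93047446e+01,  6.99722752e+00,
        6.70033711e-03, -1.58403782e-04]), 'tool_pos': array([0.20633691, 0.64220376, 0.24263563]), 'orientation': array([ 1.79906267e+02, -9.77526265e-03, -1.78137416e+01]), 'force': array([-0.67356841,  0.96949175,  0.0272029 ]), 'moment': array([-0.0394487 , -0.02178225,  0.00232547]), 'opening': 0.08733730766834877}
scene [('mtx', array([[462.41679721,   0.        , 279.3620602 ],
       [  0.        , 462.41679721, 211.18925122],
       [  0.        ,   0.        ,   1.        ]])), ('cam_to_world', array([[ 0.67035927, -0.4155909 ,  0.61473788, -0.10793142],
       [-0.74180666, -0.39595673,  0.54124037, -0.87178967],
       [ 0.01847503, -0.81884215, -0.57372136,  0.72815371],
       [ 0.        ,  0.        ,  0.        ,  1.        ]])), ('shot',
[... 298 characters left out ...]
 -0.22525995],
       [ 0.02317972, -0.14568135, -0.98905998,  1.04787431],
       [ 0.        ,  0.        ,  0.        ,  1.        ]])), ('shot', 2)]
wrist [('mtx', array([[325.1922621 ,   0.        , 283.91407748],
       [  0.        , 325.1922621 , 207.83676674],
       [  0.        ,   0.        ,   1.        ]])), ('tool_from_camera', array([[-4.83120953e-04, -9.54843412e-01, -2.97109113e-01,
         8.13132935e-02],
       [ 9.99999881e-01, -4.79952338e-04, -8.36109218e-05,
         7.20386286e-04],
       [-6.27628758e-05, -2.97109118e-01,  9.54843531e-01,
        -1.40756701e-01],
       [ 0.00000000e+00,  0.00000000e+00,  0.00000000e+00,
         1.00000000e+00]])), ('shot', 3)]
```

View pics/scene0.png

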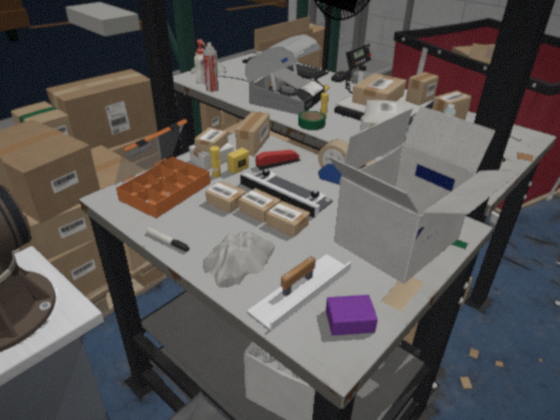

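View pics/top0.png

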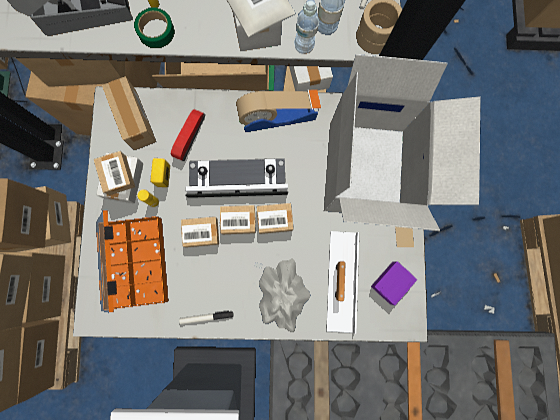

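View pics/wrist0.png

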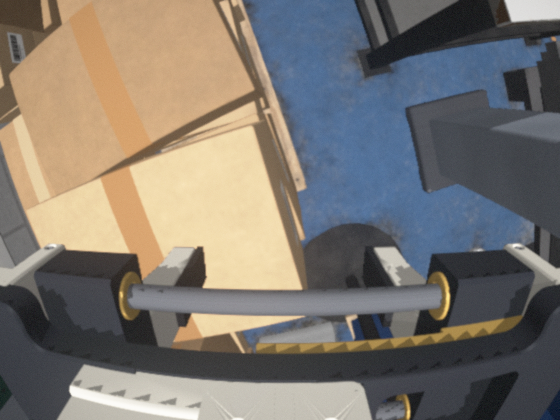

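The scene shows the three brown cartons (top view at (199,233), (238,220), (273,218)), the stop at (237,178) and the straightedge at (341,281). The purple block at (394,284) is the look-alike. The crumpled paper at (285,295) sits near the approach lane. The arm starts out of view, to the left.

```bash
cat > h.py <<'E'
import numpy as np, cv2
from scipy.optimize import least_squares
from scipy.spatial.transform import Rotation as R
from plant import telemetry, vision, recognise, silhouettes, place_of
def ray(p,uv):
    K=p["mtx"];d=np.array([(uv[0]-K[0,2])/K[0,0],(uv[1]-K[1,2])/K[1,1],1.]);T=p["cam_to_world"]
    return T[:3,3],T[:3,:3]@(d/np.linalg.norm(d))
def onz(p,uv,z):
    o,d=ray(p,uv);return o+d*(z-o[2])/d[2]
def tri(rays):
    A=np.zeros((3,3));b=np.zeros(3)
    for o,d in rays:
        M=np.eye(3)-np.outer(d,d);A+=M;b+=M@o
    x=np.linalg.solve(A,b)
    return x,[np.linalg.norm((np.eye(3)-np.outer(d,d))@(x-o)) for o,d in rays]
def proj(p,X):
    T=p["cam_to_world"];c=T[:3,:3].T@(np.asarray(X,float)-T[:3,3]);K=p["mtx"]
    return np.array([K[0,0]*c[0]/c[2]+K[0,2],K[1,1]*c[1]/c[2]+K[1,2]])
E
python3 - <<'E'
from h import *
s=vision.snapshot("scene");t=vision.snapshot("top")
np.set_printoptions(precision=4,suppress=True)
for n,z in [("straightedge",0),("straightedge_grip",.045),("stop",0),("stop_front",0),("carton_1_mid",.02),("carton_1",0),("glue_stick",0),("tape_measure",0)]:
    print(n)
    for nm,p in(("s",s),("t",t)):
        for d in place_of(n,p)[:4]:
            print("  ",nm,np.round(d["xy"],1),round(d["conf"],2),onz(p,d["xy"],z)[:2])
c=t["color"][:,:,::-1]
cv2.imwrite("pics/c1.png",cv2.resize(c[150:260,170:300],None,fx=6,fy=5.4,interpolation=3)[:600,:800])
cv2.imwrite("pics/c2.png",cv2.resize(c[220:340,300:430],None,fx=5,fy=5,interpolation=3))
E
```

```text
straightedge
   s [297.6 285. ] 0.8 [ 0.4869 -0.4074]
   t [337.6 281.4] 0.82 [ 0.4804 -0.4113]
straightedge_grip
   s [301.1 271.3] 0.79 [ 0.4877 -0.4143]
   t [340.1 283.8] 0.92 [ 0.4751 -0.4096]
   t [202.5 231.3] 0.26 [ 0.6008 -0.0576]
stop
   s [289.6 189.1] 0.94 [ 0.7773 -0.1306]
   t [237.4 170.4] 0.56 [ 0.7749 -0.1374]
stop_front
   s [282.3 197.9] 0.87 [ 0.7273 -0.1465]
   t [236.8 185. ] 0.9 [ 0.734  -0.1371]
carton_1_mid
   s [222.8 191.3] 0.87 [ 0.6131 -0.0219]
   t [200.8 229.1] 0.77 [ 0.6091 -0.0487]
   t [235.9 185.9] 0.57 [ 0.727  -0.1365]
   t [163.2 173.5] 0.43 [0.7561 0.0581]
carton_1
   s [260.6 215.3] 0.78 [ 0.6228 -0.1611]
   s [287.8 224.3] 0.75 [ 0.6429 -0.2414]
   s [354.2 321.6] 0.57 [ 0.485  -0.5614]
   s [224.3 201.2] 0.55 [ 0.6015 -0.0394]
   t [200.5 232.4] 0.89 [ 0.6025 -0.0449]
   t [238.1 219.8] 0.72 [ 0.6386 -0.1438]
   t [275.7 214.2] 0.71 [ 0.6561 -0.2445]
   t [389.4 282.7] 0.59 [ 0.4795 -0.5489]
glue_stick
   s [215.  177.1] 0.62 [0.6712 0.079 ]
   t [153.3 201.1] 0.68 [0.6843 0.0854]
tape_measure
   s [241.  170.6] 0.95 [0.7536 0.0504]
   s [259.9 204.7] 0.29 [ 0.6582 -0.1242]
   t [162.7 173.3] 0.84 [0.7617 0.065 ]
```

View pics/c1.png

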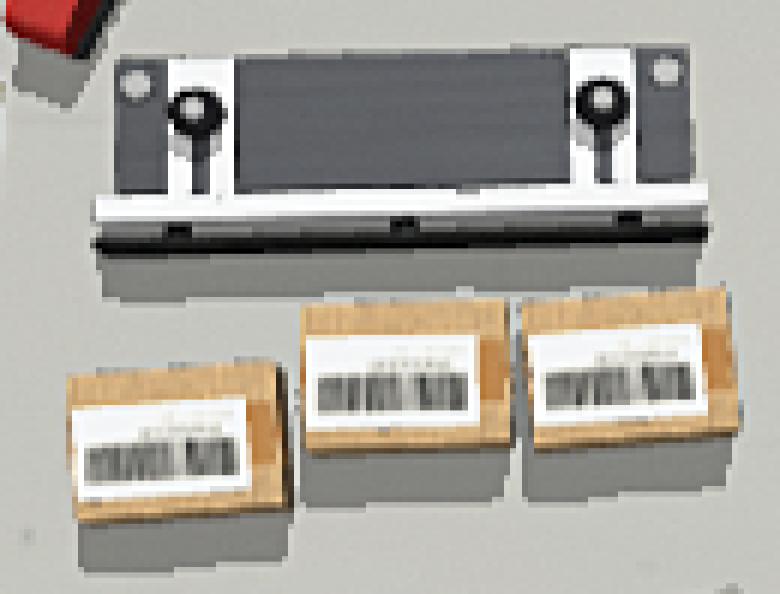

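View pics/c2.png

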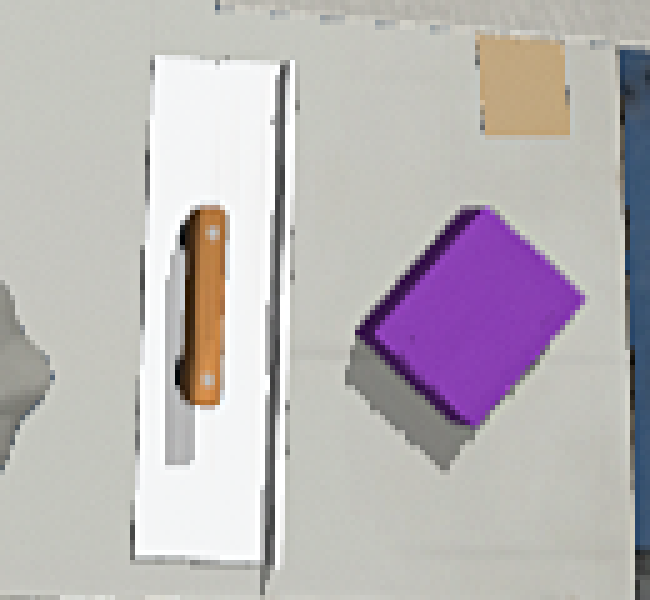

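Run:
```python
from h import *
np.set_printoptions(precision=4,suppress=True)
t=vision.snapshot("top");s=vision.snapshot("scene")
a=lambda q:(170+q[0]/6-.5,150+q[1]/5.4-.5)
b=lambda q:(300+q[0]/5-.5,220+q[1]/5-.5)
for i,c in enumerate([[(67,377),(276,362),(285,508),(76,522)],[(300,303),(508,297),(512,445),(304,452)],[(522,303),(728,288),(738,432),(535,448)]]):
    P=np.array([onz(t,a(q),.04) for q in c])[:,:2];print("carton",i+1,P.mean(0),P.tolist())
    e=P[0]-P[1]+P[3]-P[2];print("  yaw",np.degrees(np.arctan2(-e[0],e[1])),np.linalg.norm(P[0]-P[1]),np.linalg.norm(P[0]-P[3]))
for z,c in [(.034,[(95,238),(707,226)]),(0,[(95,255),(707,241)]),(.034,[(95,197),(707,184)]),(.008,[(115,192),(690,185)]),(.008,[(115,58),(690,48)])]:
    P=np.array([onz(t,a(q),z) for q in c])[:,:2];e=P[0]-P[1];print("bar",P.tolist(),P.mean(0),np.degrees(np.arctan2(-e[0],e[1])))
for n,z,c in [("plate",.005,[(154,55),(132,558)]),("liptop",.025,[(293,62),(281,568)]),("handle",.06,[(210,205),(205,405)])]:
    P=np.array([onz(t,b(q),z) for q in c])[:,:2];e=P[0]-P[1];print(n,P.tolist(),P.mean(0),np.degrees(np.arctan2(e[1],e[0])))
for n in ["glue_stick","tape_measure"]:
    print(n,place_of(n,t)[0]['xy'])
# grip triangulate
for n in ["straightedge_grip","straightedge"]:
  S=silhouettes(n,s)
  print(n,tri([ray(p,place_of(n,p)[0]["xy"]) for p in(s,t)]))
c=s["color"][:,:,::-1]
cv2.imwrite("pics/c3.png",cv2.resize(c[140:330,190:380],None,fx=3.1,fy=3.1,interpolation=3))
# crumple extents
for uv in [(258,285),(311,268),(287,258),(284,334),(262,262)]: print(uv,onz(t,uv,0),onz(t,uv,.05))
```

```text
carton 1 [ 0.601  -0.0475] [[0.6310711266301732, 0.0005977081661237282], [0.640300087508408, -0.08843109500011789], [0.5705689108385829, -0.09515258462874004], [0.5621161522403471, -0.006956615364181629]]
  yaw 5.69754654520603 0.08950587417653315 0.06936754498396279
carton 2 [ 0.6358 -0.1445] [[0.6691515853873926, -0.09757620036426479], [0.6741580749966948, -0.18726470191155548], [0.6026137732002562, -0.190930473319102], [0.5973566772346286, -0.10216038003980762]]
  yaw 3.2915929274537947 0.08982812615214912 0.07194111161193911
carton 3 [ 0.6411 -0.2412] [[0.6713675071600635, -0.19340011320410422], [0.6807820210220363, -0.2825970291288415], [0.6109488022730385, -0.2878599744090782], [0.6013897192671036, -0.2008203079482955]]
  yaw 6.144784985346757 0.08969237917316013 0.07037009370772371
bar [[0.7000623076471677, -0.006499809989869515], [0.7123959391424269, -0.27329408174228453]] [ 0.7062 -0.1399] 2.646841932846587
bar [[0.6983136515009876, 0.00038049515275837], [0.7120115874403554, -0.27502040913169684]] [ 0.7052 -0.1373] 2.847440468768908
bar [[0.7203441965156949, -0.0054319926755
[... 655 characters left out ...]
22], [0.4346872211822972, -0.40766951380444644]] [ 0.4839 -0.4092] -1.7401549118834265
glue_stick [155.2, 201.5]
tape_measure [163.7, 174.7]
straightedge_grip (array([ 0.475 , -0.4176,  0.0597]), [np.float64(0.000915591319751459), np.float64(0.0009155913197513672)])
straightedge (array([ 0.4767, -0.4119,  0.0029]), [np.float64(0.007645776128154247), np.float64(0.00764577612815426)])
(258, 285) [ 0.4671 -0.2016  0.    ] [ 0.4684 -0.2028  0.05  ]
(311, 268) [ 0.5141 -0.3407  0.    ] [ 0.5131 -0.3352  0.05  ]
(287, 258) [ 0.5392 -0.2767  0.    ] [ 0.537  -0.2743  0.05  ]
(284, 334) [ 0.3437 -0.2719  0.    ] [ 0.3509 -0.2697  0.05  ]
(262, 262) [ 0.5273 -0.2107  0.    ] [ 0.5257 -0.2114  0.05  ]
```

View pics/c3.png

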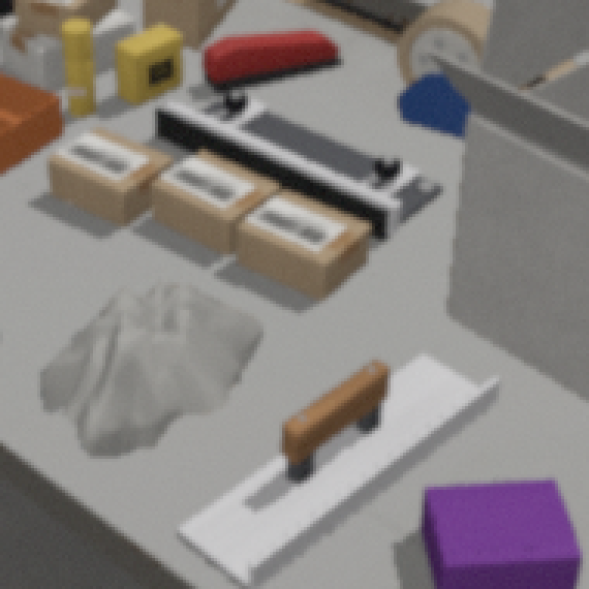

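Measured so far:
- Stop yaw is about 2.7°, with its face near x = 0.706.
- The straightedge is at about (0.483, -0.409), with its lip toward -y.
- The nearest edge of the paper heap is at x ≈ 0.54.

I'll swing over the row for a closer wrist view.

```bash
python3 -m handwheel '[[[0.0277,0.0301,0,0,0],[0.0277,0.0301,0,0,0],[0.0277,0.0301,0,0,0],[0.0277,0.0301,0,0,0],[0.0277,0.0301,0,0,0],[0.0277,0.0301,0,0,0],[0.0277,0.0301,0,0,0],[0.0277,0.0301,0,0,0],[0.0277,0.0301,0,0,0],[0.0277,0.0301,0,0,0],[0.0277,0.0301,0,0,0],[0.0277,0.0301,0,0,0],[0.0277,0.0301,0,0,0],[0.0277,0.0301,0,0,0],[0.0277,0.0301,0,0,0],[0.0277,0.0301,0,0,0],[0.0277,0.0301,0,0,0],[0.0277,0.0301,0,0,0],[0.0277,0.0301,0,0,0],[0.0277,0.0301,0,0,0]]]'
```

```text
clock: 3.22
tool_pos: [0.5504, -0.1021, 0.2439]
orientation: [-180.0, -0.0, -17.8]
force: [0.6, 2.2, 0.3]
opening: 0.0873
```

```bash
python3 -m handwheel '[[[0,0,0,0.121,0],[0,0,0,0.121,0],[0,0,0,0.121,0],[0,0,0,0.121,0],[0,0,0,0.121,0],[0,0,0,0.121,0],[0,0,0,0.121,0],[0,0,0,0.121,0],[0,0,0,0.121,0],[0,0,0,0.121,0],[0,0,0,0,0]]]'
cat >> h.py <<'E'
def wsnap():
    o=telemetry.get_obs();p=vision.snapshot("wrist")
    T=np.eye(4);T[:3,:3]=R.from_euler("xyz",o["orientation"],degrees=True).as_matrix();T[:3,3]=o["tool_pos"]
    p["cam_to_world"]=T@p["tool_from_camera"];p["fish"]=1
    return p
def wray(p,uv):
    K=p["mtx"];v=np.array([uv[0]-K[0,2],uv[1]-K[1,2]]);r=np.hypot(*v);th=r/K[0,0]
    d=np.array([*(v/max(r,1e-9)*np.sin(th)),np.cos(th)]);T=p["cam_to_world"];return T[:3,3],T[:3,:3]@d
def wonz(p,uv,z):
    o,d=wray(p,uv);return o+d*(z-o[2])/d[2]
def rect(p,x0,x1,y0,y1,z,s):
    "orthophoto of plane z; image up=+x world, left=+y; s px per m"
    W=int((y1-y0)*s);H=int((x1-x0)*s)
    jj,ii=np.meshgrid(np.arange(W),np.arange(H))
    X=np.stack([x1-(ii+.5)/s,y1-(jj+.5)/s,np.full(ii.shape,z)],-1)
    T=p["cam_to_world"];c=(X-T[:3,3])@T[:3,:3];K=p["mtx"]
    if "fish" in p:
        r=np.hypot(c[...,0],c[...,1]);th=np.arctan2(r,c[...,2]);k=K[0,0]*th/np.maximum(r,1e-9)
        u=K[0,2]+k*c[...,0];v=K[1,2]+k*c[...,1]
    else:
        u=K[0,0]*c[...,0]/c[...,2]+K[0,2];v=K[1,1]*c[...,1]/c[...,2]+K[1,2]
    return cv2.remap(p["color"][:,:,::-1].copy(),u.astype(np.float32),v.astype(np.float32),cv2.INTER_CUBIC)
E
python3 - <<'E'
from h import *
print(telemetry.get_obs()["joint_pos"])
p=wsnap();np.save("w1.npy",p,allow_pickle=True)
cv2.imwrite("pics/w1.png",p["color"][:,:,::-1])
E
```

```text
clock: 4.13
tool_pos: [0.5498, -0.1, 0.2437]
orientation: [-180.0, 0.0, -87.5]
force: [0.5, 0.6, 0.1]
opening: 0.0877
[ 9.76829075e+00  9.63176591e+00 -1.41858278e+01 -2.59445121e-03
 -6.61734291e+01 -7.22702543e+00]
```

View pics/w1.png

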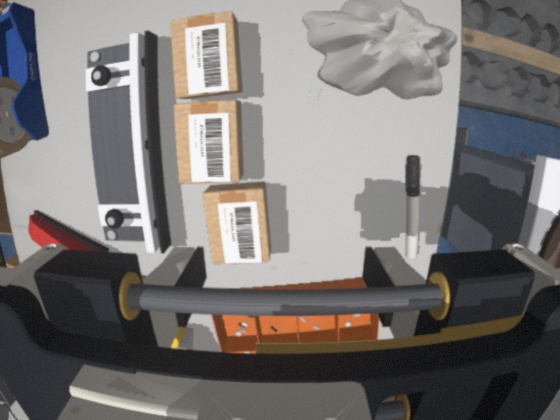

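Run:
```python
from h import *
p=np.load("w1.npy",allow_pickle=True).item()
cv2.imwrite("pics/o34.png",rect(p,.5,.8,-.31,.02,.034,2000)[:, :])
im=rect(p,.5,.82,-.32,.03,.034,1800);cv2.imwrite("pics/o34.png",im);print(im.shape)
im=rect(p,.5,.82,-.32,.03,.0,1800);cv2.imwrite("pics/o0.png",im)
```

```text
(575, 630, 3)
```

View pics/o34.png

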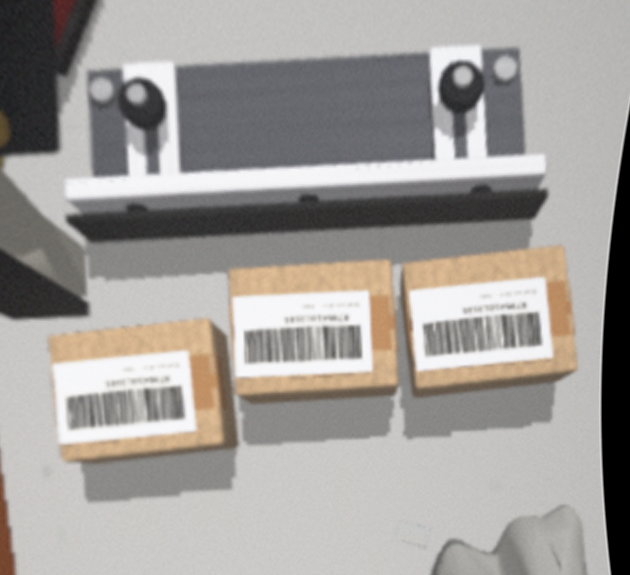

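View pics/o0.png

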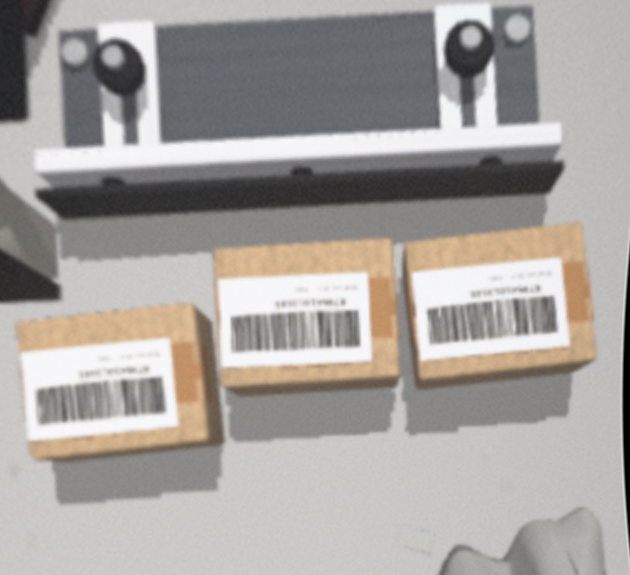

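```bash
python3 -m handwheel '[[[0,0,0,0.118,0],[0,0,0,0.118,0],[0,0,0,0.118,0],[0,0,0,0.118,0],[0,0,0,0.118,0],[0,0,0,0.118,0],[0,0,0,0.118,0],[0,0,0,0.118,0],[0,0,0,0.118,0],[0,0,0,0.118,0],[0,0,0,0.118,0],[0,0,0,0.118,0],[0,0,0,0.118,0],[0,0,0,0.118,0],[0,0,0,0,0.5]]]'
python3 -m handwheel '[[[0.007,-0.039,0,0,0.5],[0.007,-0.039,0,0,0.5],[0.007,-0.039,0,0,0.5],[0.007,-0.039,0,0,0.5],[0.007,-0.039,0,0,0.5],[0.007,-0.039,0,0,0.5],[0.007,-0.039,0,0,0.5],[0.007,-0.039,0,0,0.5],[0,0,0,0,0.5],[0,0,0,0,0.5]]]'
python3 - <<'E'
from h import *
p=wsnap();np.save("w2.npy",p,allow_pickle=True)
cv2.imwrite("pics/w2.png",p["color"][:,:,::-1])
for n in ["straightedge_grip","straightedge"]:
    for d in place_of(n,p)[:2]: print(n,d["xy"],d["conf"],wonz(p,d["xy"],.045 if "grip" in n else 0))
for z in (6,60):
    cv2.imwrite(f"pics/e{z}.png",rect(p,.34,.63,-.5,-.35,z/1000.,2000))
E
```

```text
clock: 5.43
tool_pos: [0.5498, -0.0999, 0.2436]
orientation: [180.0, 0.0, 178.1]
force: [-0.3, 0.0, 0.3]
opening: 0.0846
clock: 6.27
tool_pos: [0.483, -0.4121, 0.2428]
orientation: [180.0, -0.1, 178.4]
force: [0.1, 0.4, -0.5]
opening: 0.0437
straightedge_grip [287.2, 185.6] 0.77 [ 0.48309419 -0.40942867  0.045     ]
straightedge_grip [522.4, 258.0] 0.25 [ 0.59342846 -0.07248895  0.045     ]
straightedge [286.3, 177.0] 0.79 [ 0.4831235  -0.41006828  0.        ]
```

View pics/w2.png

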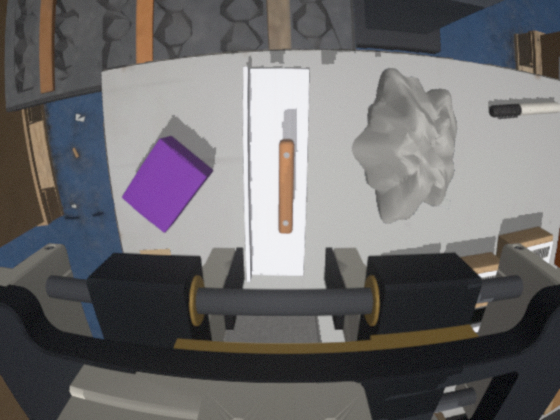

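View pics/e60.png

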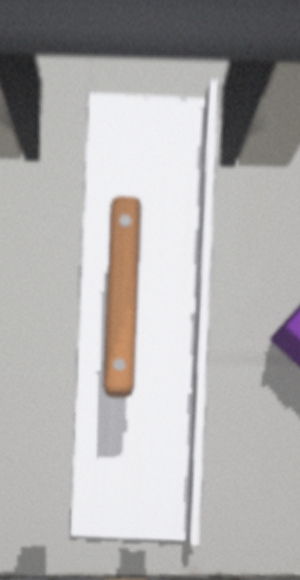

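View pics/e6.png

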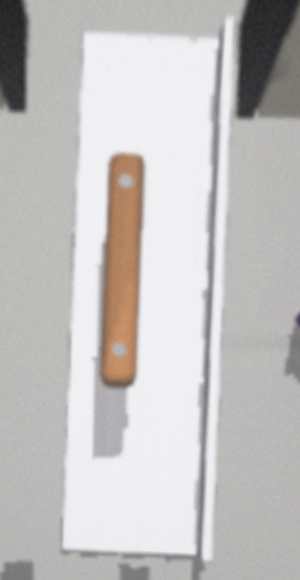

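The grip is unambiguous: the wooden handle is at wrist pixel (286,186), and the purple block at (168,184) is the look-alike. The top and wrist views agree on it within 2 mm at 60 mm handle-top height, at (0.483, -0.4105). I'll descend and grip.

```bash
python3 -m handwheel '[[[0,0.0015,0.025,0,0.5],[0,0,0.028,0,0.5],[0,0,0.028,0,0.5],[0,0,0.028,0,0.5],[0,0,0.028,0,0.5],[0,0,0.025,0,0.5],[0,0,0.015,0,0.5],[0,0,0.010,0,0.5],[0,0,0.0065,0,0.5],[0,0,0,0,0.5],[0,0,0,0,0.5]]]'; python3 -c "
from h import *
p=wsnap();cv2.imwrite('pics/w3.png',p['color'][:,:,::-1])"
```

```text
clock: 7.33
tool_pos: [0.4849, -0.4084, 0.0509]
orientation: [-180.0, 0.1, 178.3]
force: [0.0, 0.0, 1.1]
opening: 0.0435
```

View pics/w3.png

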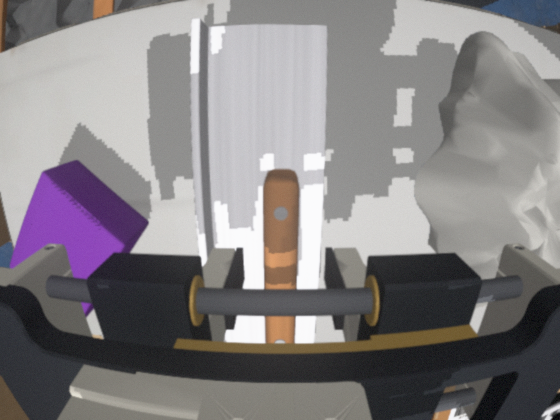

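```bash
python3 -m handwheel '[[[0,0,0.004,0,0.5],[0,0,0,0,0.7],[0,0,0,0,0.9],[0,0,0,0,1],[0,0,0,0,1],[0,0,0,0,1],[0,0,0,0,1],[0,0,0,0,1],[0,0,0,0,1]]]'
python3 -c "
from h import *
print(telemetry.get_obs())"
```

```text
clock: 8.13
tool_pos: [0.4842, -0.4088, 0.0463]
orientation: [-180.0, 0.0, 178.2]
force: [-0.4, -0.8, 2.4]
opening: 0.016
{'clock': 8.1333, 'joint_pos': array([-2.25471583e+01,  2.71829953e+01, -1.76156236e+01,  1.41004592e-02,
       -4.51796146e+01, -6.92570396e+01]), 'qvel': array([-0.01565244,  0.0349463 , -0.02018155,  0.1146564 , -0.07648375,
       -0.00900262]), 'tau': array([ 8.39302428e-01, -5.85232437e+01,  2.14352864e+01,  4.78553474e+00,
       -5.47311280e-02,  1.08187257e-01]), 'tool_pos': array([ 0.48423328, -0.40878502,  0.04628652]), 'orientation': array([-1.79982934e+02,  1.68110814e-02,  1.78205742e+02]), 'force': array([-0.39063599, -0.82687681,  2.43593655]), 'moment': array([-0.34755403,  0.03723027, -0.12805815]), 'opening': 0.01602177010491001}
```

```bash
python3 -m handwheel '[[[0,0,-0.01,0,1],[0,0,-0.02,0,1],[0,0,-0.025,0,1],[0,0,-0.025,0,1],[0,0,-0.025,0,1],[0,0,-0.025,0,1],[0,0,-0.02,0,1],[0,0.02,0,0,1],[0,0.035,0,0,1],[0,0.038,0,0,1],[0,0.038,0,0,1],[0,0.038,0,0,1],[0,0.038,0,0,1],[0,0.036,0,0,1],[0,0.025,0,0,1],[0,0.014,0,0,1]]]'
python3 -m handwheel '[[[0,0,0,-0.06,1],[0,0,0,-0.11,1],[0,0,0,-0.115,1],[0,0,0,-0.115,1],[0,0,0,-0.115,1],[0,0,0,-0.115,1],[0,0,0,-0.115,1],[0,0,0,-0.115,1],[0,0,0,-0.115,1],[0,0,0,-0.115,1],[0,0,0,-0.115,1],[0,0,0,-0.115,1],[0,0,0,-0.115,1],[0,0,0,-0.115,1],[0,0,0,-0.115,1],[0,0,0,-0.08,1],[0,0,0,-0.03,1],[0,0,0,0,1],[0,0,0,0,1]]]'
python3 - <<'E'
from h import *
o=telemetry.get_obs();print(o["joint_pos"],o["tool_pos"],o["orientation"],o["moment"])
t=vision.snapshot("top");p=wsnap();cv2.imwrite('pics/w4.png',p['color'][:,:,::-1]);cv2.imwrite('pics/t4.png',t['color'][:,:,::-1])
E
```

```text
clock: 9.47
tool_pos: [0.4922, -0.1239, 0.1963]
orientation: [179.9, -0.0, 178.3]
force: [0.1, -0.7, -2.8]
opening: 0.0156
clock: 11.05
tool_pos: [0.4924, -0.1266, 0.1961]
orientation: [180.0, 0.0, -80.2]
force: [-0.2, -0.1, -3.0]
opening: 0.0162
[ 7.73156739e+00  7.04202965e+00 -2.39475725e+01 -2.44987474e-02
 -5.90476831e+01  2.11164963e+00] [ 0.4924081  -0.12657352  0.19605109] [ 1.79963512e+02  2.23614837e-02 -8.01693972e+01] [0.09286154 0.00605473 0.01232343]
```

View pics/w4.png

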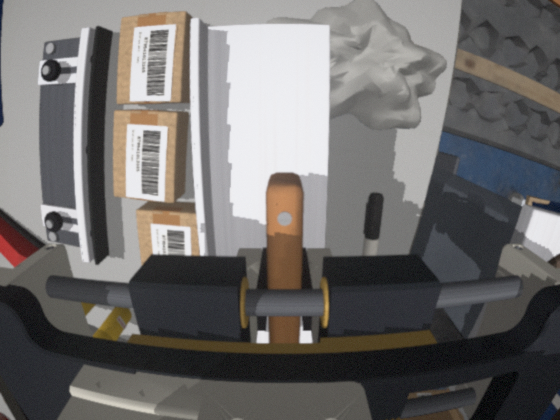

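View pics/t4.png

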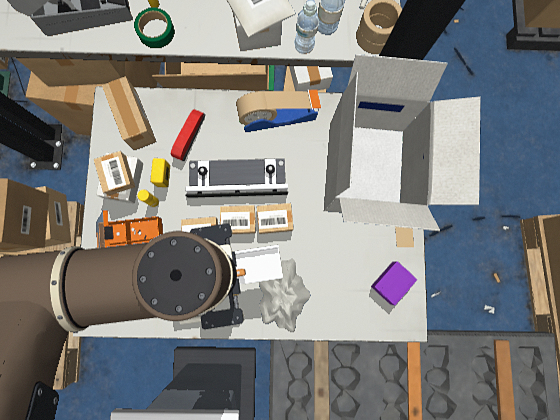

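Run:
```python
from h import *
p=wsnap();o=telemetry.get_obs()
im=rect(p,.44,.66,-.30,-.08,.175,2600);cv2.imwrite("pics/l175.png",im)
```

```text
(no output)
```

View pics/l175.png

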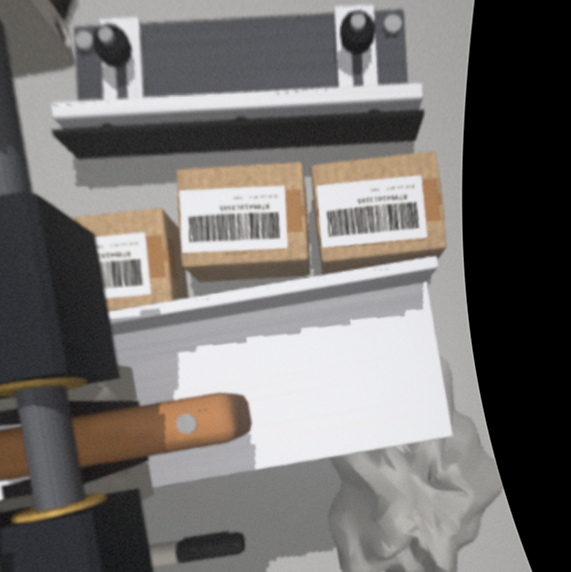

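```bash
python3 -m handwheel '[[[0.0026,-0.015,0,0,1],[0.0027,-0.0155,0,0,1],[0,0,0.02,0,1],[0,0,0.03,0,1],[0,0,0.03,0,1],[0,0,0.016,0,1],[0,0,0,0,1],[0,0,0,0,1]]]'
python3 - <<'E'
from h import *
p=wsnap();o=telemetry.get_obs();z=o["tool_pos"][2]-.046;print(o["tool_pos"],o["orientation"][2])
cv2.imwrite("pics/l5.png",rect(p,.48,.70,-.30,-.08,z+.025,2600))
cv2.imwrite('pics/w5.png',p['color'][:,:,::-1])
E
```

```text
clock: 11.87
tool_pos: [0.5236, -0.1268, 0.0997]
orientation: [179.9, -0.0, -80.1]
force: [0.2, -0.0, -2.2]
opening: 0.0156
[ 0.52460103 -0.12675638  0.10087999] -80.07853209524227
```

View pics/l5.png

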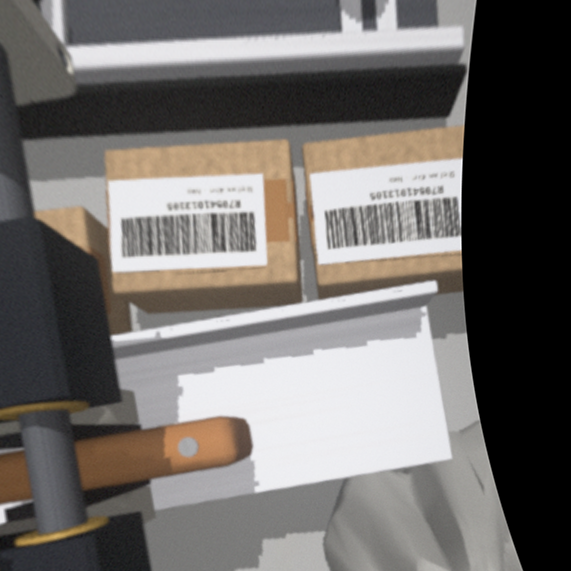

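View pics/w5.png

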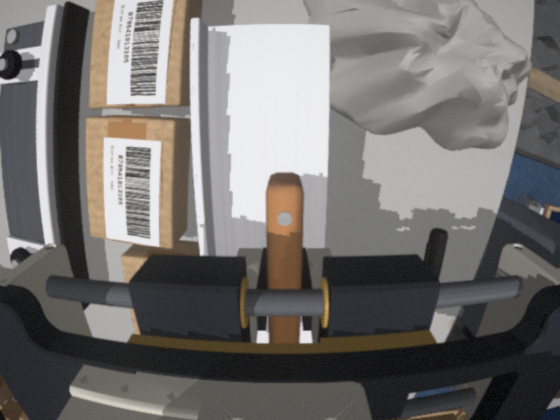

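```bash
python3 -m handwheel '[[[0,0.001,0.008,0,1],[0,0,0.006,0,1],[0,0,0.004,0,1],[0,0,0.003,0,1],[0,0,0.003,0,1],[0,0,0,0,1]]]'
python3 - <<'E'
from h import *
p=wsnap();o=telemetry.get_obs();print(o["tool_pos"],o["orientation"],o["force"],o["moment"])
cv2.imwrite('pics/w6.png',p['color'][:,:,::-1])
s=vision.snapshot("scene");cv2.imwrite('pics/s6.png',cv2.resize(s['color'][150:320,180:360,::-1],None,fx=3.5,fy=3.5,interpolation=3))
E
```

```text
clock: 12.42
tool_pos: [0.5226, -0.1268, 0.0755]
orientation: [180.0, 0.0, -80.1]
force: [-0.2, 0.5, -3.5]
opening: 0.0159
[ 0.5227641  -0.12684553  0.07583005] [ 1.79971522e+02  1.16813290e-04 -8.00864634e+01] [ 1.170749   -0.16927251 -3.28849779] [ 0.03897474 -0.00136016 -0.00448615]
```

View pics/w6.png

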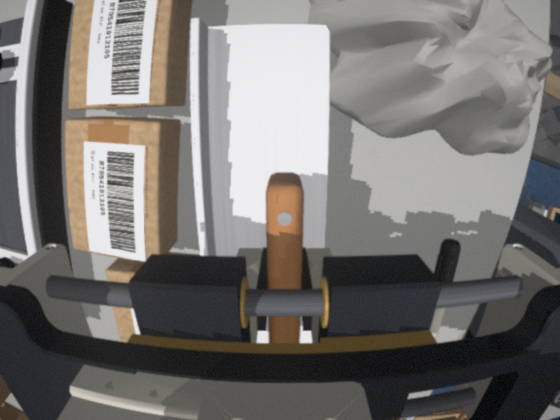

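View pics/s6.png

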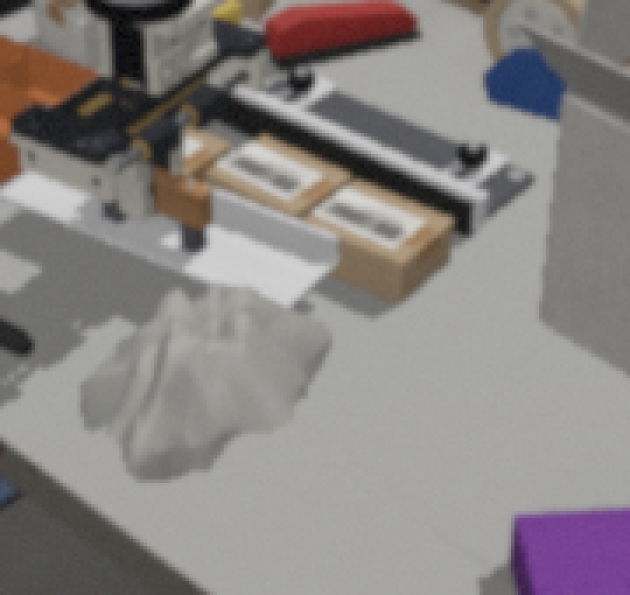

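```bash
python3 -m handwheel '[[[0,0,0.004,0,1],[0,0,0.004,0,1],[0,0,0.004,0,1],[0,0,0.004,0,1],[0,0,0.004,0,1],[0,0,0,0,1]]]'
python3 - <<'E'
from h import *
p=wsnap();o=telemetry.get_obs();print(o["tool_pos"],o["orientation"],o["force"],o["moment"])
cv2.imwrite('pics/w7.png',p['color'][:,:,::-1])
E
```

```text
clock: 13.02
tool_pos: [0.5223, -0.1268, 0.055]
orientation: [179.9, 0.0, -80.1]
force: [0.6, 0.0, -4.4]
opening: 0.0156
[ 0.5224505  -0.1268616   0.05540422] [ 1.79924244e+02  5.27012275e-03 -8.00883393e+01] [ 0.14558861 -0.41141147 -3.28314489] [0.02721694 0.03152034 0.01277156]
```

View pics/w7.png

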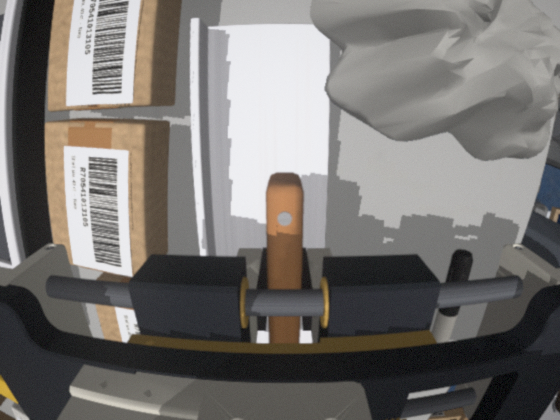

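```bash
python3 -m handwheel '[[[0.0002,-0.0018,0,0.01033,1],[0.0002,-0.0018,0,0.01033,1],[0.0002,-0.0018,0,0.01033,1],[0.0002,-0.0018,0,0.01033,1],[0.0002,-0.0018,0,0.01033,1],[0.0002,-0.0018,0,0.01033,1],[0.0002,-0.0018,0,0.01033,1],[0.0002,-0.0018,0,0.01033,1],[0.0002,-0.0018,0,0.01033,1],[0.0002,-0.0018,0,0.01033,1],[0.0002,-0.0018,0,0.01033,1],[0.0002,-0.0018,0,0.01033,1],[0,0,0,0,1]]]'
python3 - <<'E'
from h import *
p=wsnap();o=telemetry.get_obs();print(o["tool_pos"],o["orientation"],o["force"],o["moment"])
cv2.imwrite('pics/w8.png',p['color'][:,:,::-1])
cv2.imwrite("pics/o8.png",rect(p,.54,.74,-.32,.02,.035,1800))
E
```

```text
clock: 14.15
tool_pos: [0.5452, -0.1267, 0.0561]
orientation: [-180.0, -0.0, -87.2]
force: [-0.4, 0.4, -2.7]
opening: 0.0158
[ 0.54492876 -0.12671562  0.05605607] [-1.79983809e+02 -2.10207488e-03 -8.72011193e+01] [-1.76278420e-01  1.80672610e-03 -3.88868472e+00] [0.06210815 0.00420604 0.02899862]
```

View pics/w8.png

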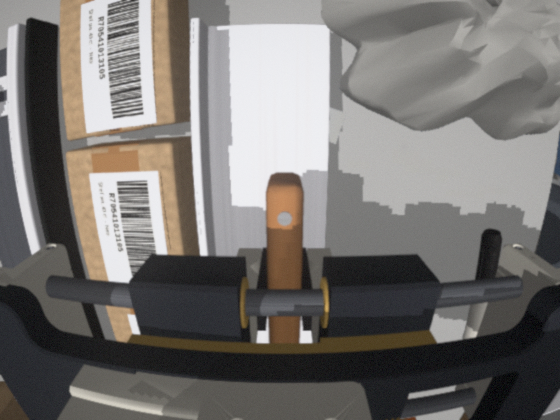

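View pics/o8.png

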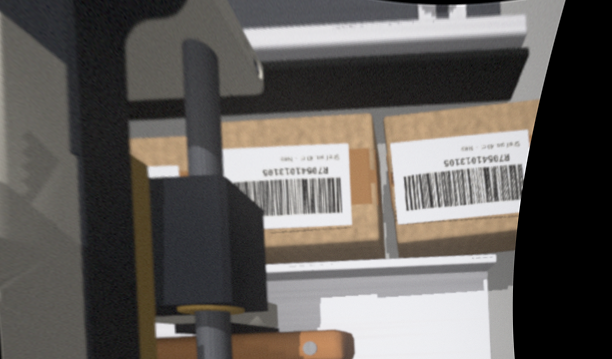

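```bash
python3 -m handwheel '[[[0,-0.002,0,0,1],[0,-0.0025,0,0,1],[0,-0.003,0,0,1],[0,-0.003,0,0,1],[0,-0.003,0,0,1],[0,-0.003,0,0,1],[0,-0.003,0,0,1],[0,-0.003,0,0,1],[0,-0.003,0,0,1],[0,-0.003,0,0,1],[0,-0.0025,0,0,1],[0,-0.002,0,0,1],[0,0,0,0,1]]]'
python3 - <<'E'
from h import *
p=wsnap();o=telemetry.get_obs();print(o["tool_pos"],o["orientation"],o["force"],o["moment"])
cv2.imwrite('pics/w9.png',p['color'][:,:,::-1])
cv2.imwrite("pics/o9.png",rect(p,.56,.76,-.32,.02,.035,1800))
E
```

```text
clock: 15.28
tool_pos: [0.5782, -0.125, 0.0561]
orientation: [-180.0, -0.0, -87.2]
force: [0.6, 0.8, -4.4]
opening: 0.0158
[ 0.57818456 -0.12504284  0.0561246 ] [-1.79955749e+02 -3.62132203e-03 -8.71806385e+01] [ 0.42590133 -0.19298353 -2.40325215] [ 0.05328165  0.00242668 -0.01740535]
```

View pics/w9.png

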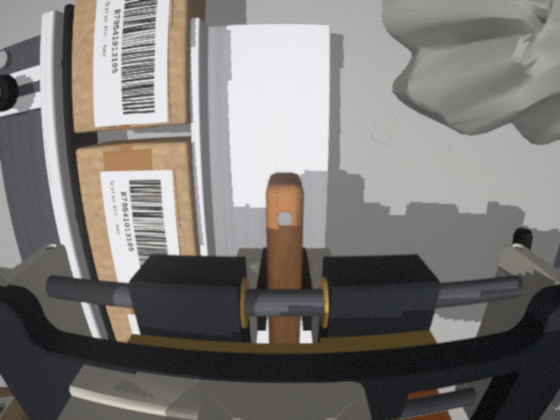

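View pics/o9.png

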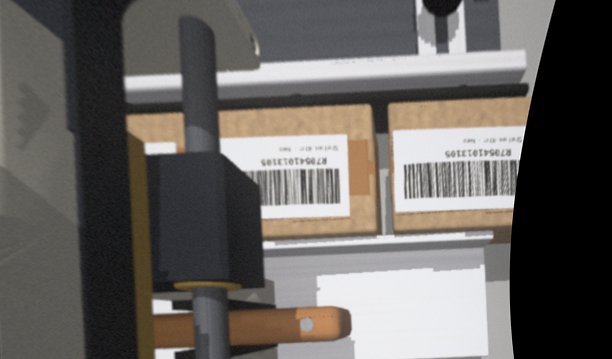

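```bash
cat > f.py <<'E'
from h import *
F=[];M=[];P=[]
for i in range(5):
    vision.snapshot("wrist");o=telemetry.get_obs();F.append(o["force"]);M.append(o["moment"]);P.append([*o["tool_pos"],o["orientation"][2]])
np.set_printoptions(precision=4,suppress=True)
print("t",o["clock"],"F",np.mean(F,0),"sd",np.std(F,0),"M",np.mean(M,0),"P",np.mean(P,0))
E
python3 f.py
python3 -m handwheel '[[[0,-0.001,0,0,1],[0,-0.001,0,0,1],[0,-0.001,0,0,1],[0,-0.001,0,0,1],[0,-0.001,0,0,1],[0,-0.001,0,0,1],[0,0,0,0,1]]]'; python3 f.py
```

```text
t 15.5833 F [-0.2285  0.2607 -3.3399] sd [0.5132 0.3798 0.4373] M [0.0823 0.0306 0.0167] P [  0.5779  -0.1251   0.0562 -87.183 ]
clock: 16.17
tool_pos: [0.5835, -0.1249, 0.056]
orientation: [180.0, -0.0, -87.2]
force: [-2.2, -1.1, -2.7]
opening: 0.0158
t 16.4167 F [-1.4916 -0.6632 -3.0887] sd [0.5172 0.6187 0.3956] M [-0.2082  0.5973  0.0509] P [  0.5835  -0.1249   0.056  -87.1887]
```

```bash
python3 -m handwheel '[[[0,-0.0004,0,0,1],[0,-0.0004,0,0,1],[0,0,0,0,1]]]'; python3 f.py; python3 -m handwheel '[[[0,-0.0004,0,0,1],[0,-0.0004,0,0,1],[0,0,0,0,1]]]'; python3 f.py
```

```text
clock: 16.67
tool_pos: [0.5838, -0.1249, 0.0559]
orientation: [179.9, -0.0, -87.2]
force: [-4.6, -1.0, -2.8]
opening: 0.0157
t 16.9167 F [-4.3983 -1.6505 -2.0841] sd [0.2373 0.4215 0.9617] M [-0.4444  1.5536  0.1233] P [  0.5839  -0.1249   0.056  -87.1932]
clock: 17.17
tool_pos: [0.5845, -0.1249, 0.0559]
orientation: [179.9, -0.0, -87.2]
force: [-5.8, -2.2, -2.3]
opening: 0.0157
t 17.4167 F [-5.6194 -2.1371 -1.4915] sd [0.4582 0.3213 0.2713] M [-0.6536  2.0138  0.2122] P [  0.5845  -0.1249   0.0559 -87.1899]
```

Run:
```python
from h import *
p=wsnap();t=vision.snapshot("top")
im=p['color'][:,:,::-1]
cv2.imwrite('pics/w10.png',cv2.resize(im[0:300,0:260],None,fx=2,fy=2,interpolation=3))
cv2.imwrite('pics/t10.png',cv2.resize(t['color'][160:270,160:310,::-1],None,fx=5.3,fy=5.3,interpolation=3))
```

```text
(no output)
```

View pics/w10.png

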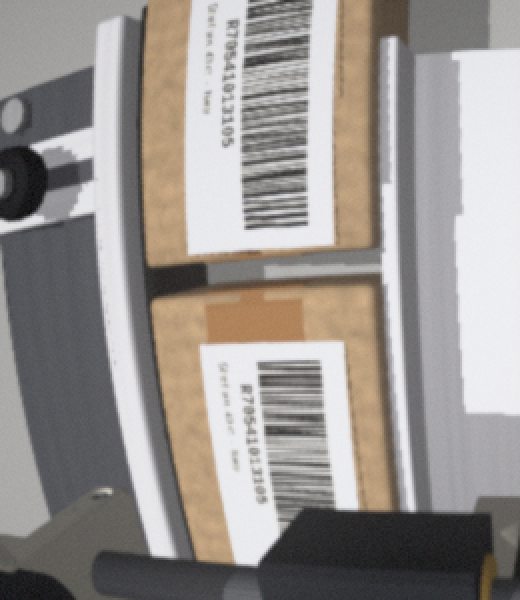

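View pics/t10.png

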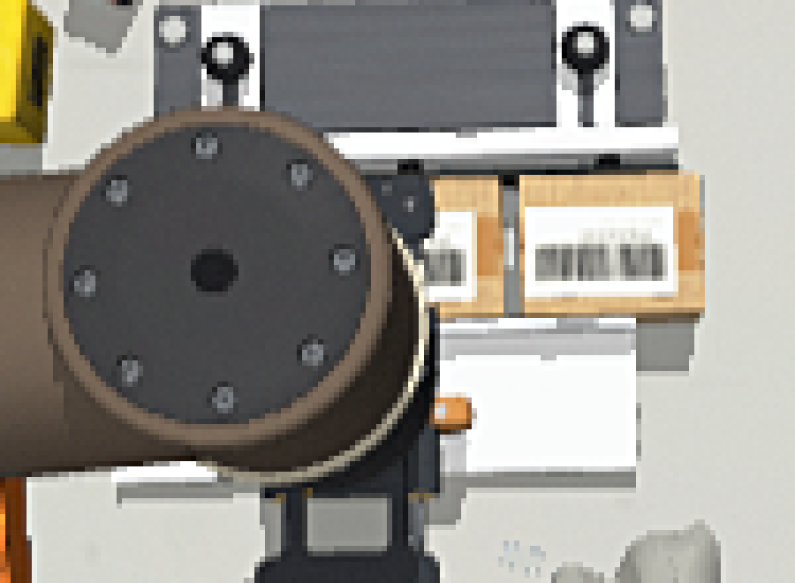

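```bash
python3 -m handwheel '[[[0,0,0,-0.003,1],[0,0,0,-0.003,1],[0,0,0,0,1]]]'; python3 f.py
```

```text
clock: 17.77
tool_pos: [0.5847, -0.1249, 0.0559]
orientation: [179.9, -0.0, -86.9]
force: [-5.0, -2.3, -3.1]
opening: 0.0158
t 18.0167 F [-5.0316 -2.4007 -2.5673] sd [0.1922 0.4353 0.3897] M [-0.8428  1.7601  0.0446] P [  0.5847  -0.1249   0.0559 -86.859 ]
```

```bash
python3 -m handwheel '[[[0,0,0,-0.002,1],[0.0003,0,0,-0.002,1],[0,0,0,0,1]]]'; python3 f.py;python3 -m handwheel '[[[0.0001,-0.0004,0,0,1],[0.0001,-0.0004,0,0,1],[0,0,0,0,1]]]'; python3 f.py
```

```text
clock: 18.27
tool_pos: [0.5848, -0.125, 0.0559]
orientation: [180.0, 0.0, -86.6]
force: [-5.7, -0.8, -2.6]
opening: 0.016
t 18.5167 F [-5.1797 -0.6217 -2.9885] sd [0.2594 0.6445 0.5534] M [-0.2877  1.9136 -0.1265] P [  0.5848  -0.125    0.0559 -86.6395]
clock: 18.77
tool_pos: [0.5851, -0.125, 0.0559]
orientation: [179.9, 0.0, -86.6]
force: [-7.4, 0.0, -0.3]
opening: 0.0161
t 19.0167 F [-7.1359  0.0027 -0.9371] sd [0.4609 0.5994 0.2178] M [ 0.1379  2.5785 -0.1302] P [  0.5851  -0.125    0.0559 -86.6418]
```

```bash
python3 -m handwheel '[[[0,-0.0004,0,0,1],[0,-0.0004,0,0,1],[0,0,0,0,1]]]'; python3 f.py;python3 -m handwheel '[[[0,-0.0003,0,0,1],[0,0,0,0,1],[0,0,0,0,1]]]'; python3 f.py
```

```text
clock: 19.27
tool_pos: [0.5853, -0.1249, 0.0558]
orientation: [179.8, 0.0, -86.6]
force: [-8.8, 0.4, 0.3]
opening: 0.0156
t 19.5167 F [-8.2135  0.6983  0.8387] sd [0.7076 0.3926 0.3343] M [ 0.2522  3.1625 -0.14  ] P [  0.5853  -0.125    0.0558 -86.648 ]
clock: 19.77
tool_pos: [0.5854, -0.125, 0.0558]
orientation: [179.8, 0.0, -86.7]
force: [-9.3, 0.6, 1.3]
opening: 0.016
t 20.0167 F [-9.7812  0.6348  1.1764] sd [0.3626 0.2498 0.4316] M [ 0.2694  3.3659 -0.1019] P [  0.5854  -0.125    0.0558 -86.6516]
```

Run:
```python
from h import *
p=wsnap();t=vision.snapshot("top")
im=p['color'][:,:,::-1]
cv2.imwrite('pics/w11.png',cv2.resize(im[0:300,0:260],None,fx=2,fy=2,interpolation=3))
cv2.imwrite('pics/t11.png',cv2.resize(t['color'][180:230,215:300,::-1],None,fx=9,fy=9,interpolation=3))
```

```text
(no output)
```

View pics/w11.png

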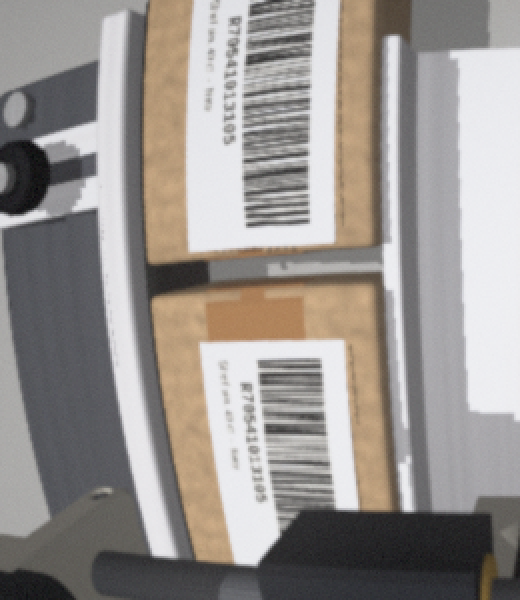

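View pics/t11.png

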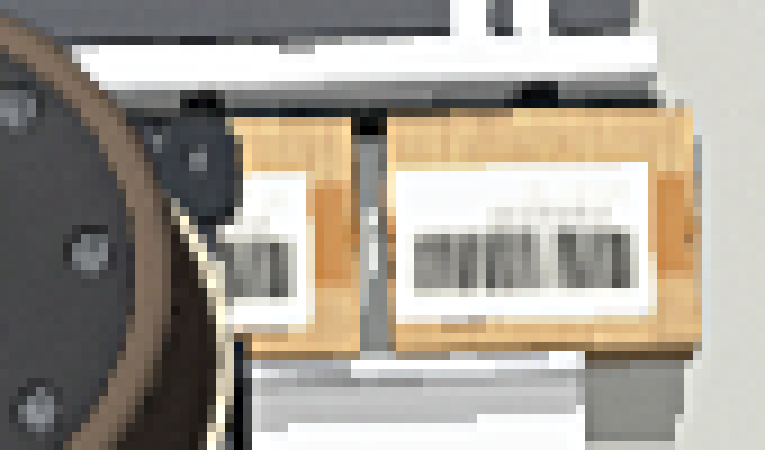

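```bash
python3 -m handwheel '[[[0,0.0005,0,0,1],[0,0.001,0,0,1],[0,0.0015,0,0,1],[0,0.002,0,0,1],[0,0.003,0,0,1],[0,0.003,0,0,1],[0,0.003,0,0,1],[0,0.003,0,0,1],[0,0.003,0,0,1],[0,0.002,0,0,1],[0,0,0,0,1]]]'; python3 f.py
python3 - <<'E'
from h import *
s=vision.snapshot("scene");t=vision.snapshot("top")
cv2.imwrite('pics/s12.png',cv2.resize(s['color'][150:300,180:350,::-1],None,fx=4,fy=4,interpolation=3))
cv2.imwrite('pics/t12.png',cv2.resize(t['color'][170:270,160:310,::-1],None,fx=5.3,fy=5.3,interpolation=3))
E
```

```text
clock: 21.03
tool_pos: [0.5647, -0.1264, 0.0561]
orientation: [180.0, 0.0, -86.6]
force: [0.4, -0.8, -3.0]
opening: 0.0159
t 21.2833 F [ 0.1136  0.1136 -3.1668] sd [0.3744 0.3957 0.5321] M [0.0781 0.0045 0.0226] P [  0.5653  -0.1264   0.0561 -86.6136]
```

View pics/s12.png

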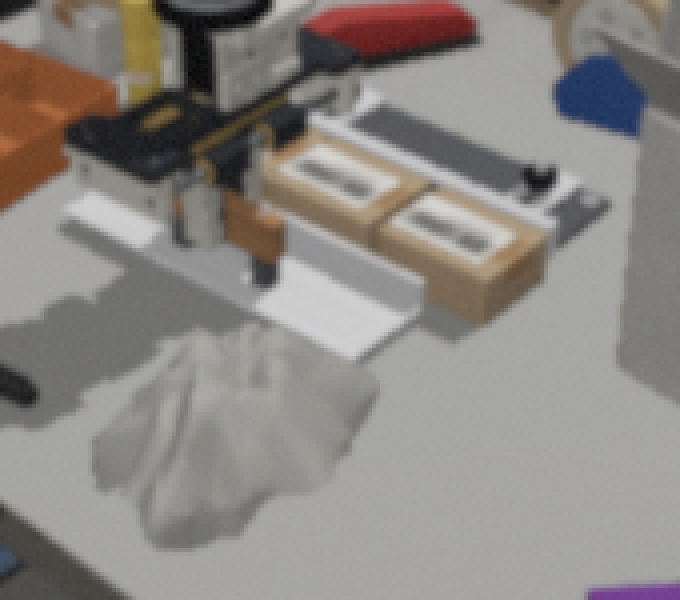

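View pics/t12.png

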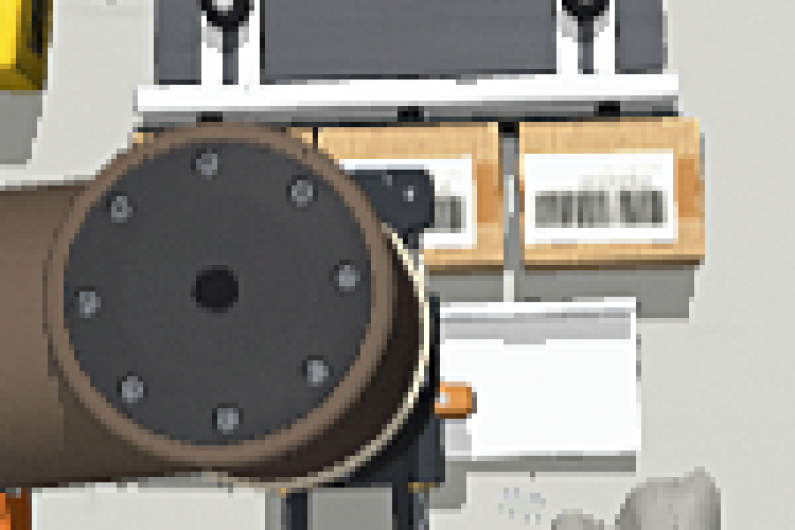

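```bash
python3 -m handwheel '[[[0,0,0.003,0,1],[0,0,0.003,0,1],[0,0,0.002,0,1],[0,0,0.001,0,1],[0,0,0.0005,0,1],[0,0,0,0,1]]]'; python3 f.py;python3 -m handwheel '[[[0,0,0.0005,0,1],[0,0,0,0,1]]]'; python3 f.py
```

```text
clock: 21.88
tool_pos: [0.5651, -0.1264, 0.0465]
orientation: [180.0, -0.0, -86.6]
force: [-0.7, -0.2, -3.2]
opening: 0.0158
t 22.1333 F [ 0.0201 -0.6064 -3.4703] sd [0.2907 0.1439 0.3964] M [ 0.0841  0.0145 -0.0107] P [  0.5652  -0.1264   0.0466 -86.6179]
clock: 22.3
tool_pos: [0.5653, -0.1264, 0.0463]
orientation: [-180.0, -0.0, -86.6]
force: [-0.1, 0.3, -0.8]
opening: 0.016
t 22.55 F [-0.9436  0.469   0.0268] sd [0.4195 0.1606 0.4798] M [ 0.2097  0.2992 -0.0175] P [  0.5653  -0.1264   0.0463 -86.6131]
```

```bash
python3 -m handwheel '[[[0,0,0,0,0.9],[0,0,0,0,0.75],[0,0,0,0,0.65],[0,0,0,0,0.65],[0,0,0,0,0.65],[0,0,0,0,0.65]]]'; python3 -m handwheel '[[[0,0,-0.005,0,0.65],[0,0,-0.01,0,0.65],[0,0,-0.02,0,0.65],[0,0,-0.03,0,0.65],[0,0,-0.035,0,0.65],[0,0,-0.035,0,0.65],[0,0,-0.035,0,0.65],[0,0,-0.03,0,0.65],[0,0.02,0,0,0.65],[0,0.035,0,0,0.65],[0,0.035,0,0,0.65],[0,0,0,0,0.65]]]'
python3 - <<'E'
from h import *
print(telemetry.get_obs()["opening"])
p=wsnap();s=vision.snapshot("scene");t=vision.snapshot("top")
cv2.imwrite('pics/w13.png',p['color'][:,:,::-1])
cv2.imwrite('pics/o13.png',rect(p,.54,.78,-.31,.03,.037,2200))
cv2.imwrite('pics/s13.png',cv2.resize(s['color'][150:300,180:350,::-1],None,fx=4,fy=4,interpolation=3))
E
```

```text
clock: 23.05
tool_pos: [0.5653, -0.1264, 0.0461]
orientation: [-180.0, -0.0, -86.6]
force: [-0.3, 0.3, -0.5]
opening: 0.0303
clock: 24.05
tool_pos: [0.4699, -0.132, 0.2473]
orientation: [-180.0, 0.1, -86.7]
force: [-1.1, 0.6, -1.1]
opening: 0.0306
0.030630552147474722
```

View pics/w13.png

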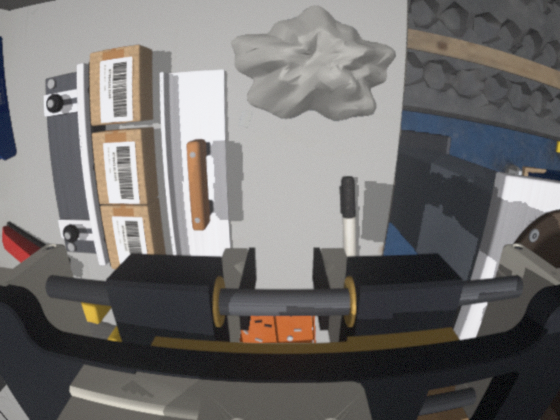

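View pics/o13.png

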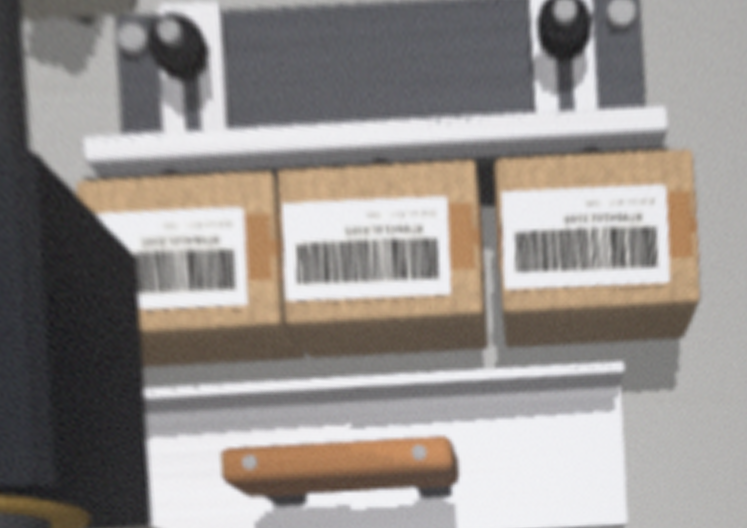

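View pics/s13.png

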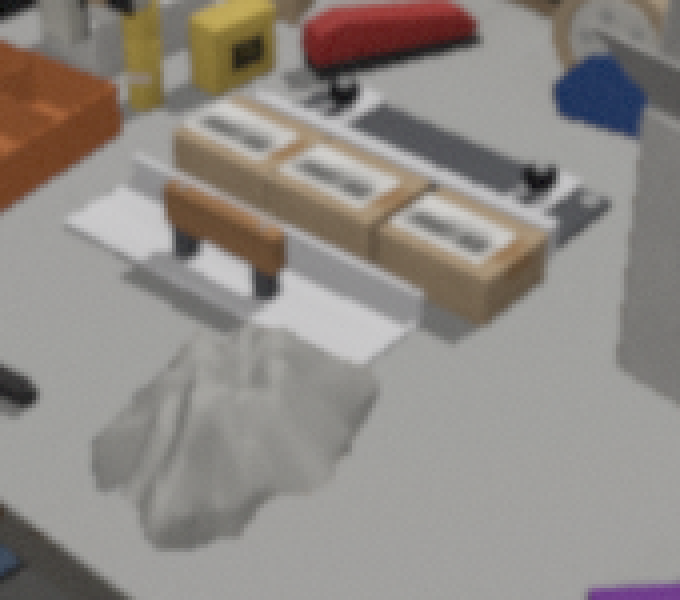

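```bash
python3 -m handwheel '[[[-0.02,0.01,0,0,0.65],[-0.04,0.01,0,0,0.65],[-0.04,0,0,0,0.65],[-0.04,0,0,0,0.65],[-0.04,0,0,0,0.65],[-0.04,0,0,0,0.65],[-0.04,0,0,0,0.65],[-0.04,0,0,0,0.65],[-0.04,0,0,0,0.65],[-0.02,0,0,0,0.65],[0,0,0,0,0.65],[0,0,0,0,0.65]]]'
python3 - <<'E'
from h import *
p=wsnap();t=vision.snapshot("top")
cv2.imwrite('pics/o14.png',rect(p,.55,.78,-.31,.03,.037,2200))
cv2.imwrite('pics/t14.png',cv2.resize(t['color'][150:280,140:310,::-1],None,fx=4.6,fy=4.6,interpolation=3))
cv2.imwrite('pics/ot14.png',rect(t,.55,.78,-.31,.03,.04,2200))
for n in ["glue_stick","tape_measure"]:
    d=place_of(n,t)[0];print(n,d['xy'],d['conf'])
E
```

```text
clock: 25.2
tool_pos: [0.4344, 0.2282, 0.2458]
orientation: [180.0, -0.0, -86.5]
force: [-0.2, -0.5, 1.5]
opening: 0.0309
glue_stick [157.3, 201.3] 0.49
tape_measure [163.5, 174.5] 0.77
```

View pics/t14.png

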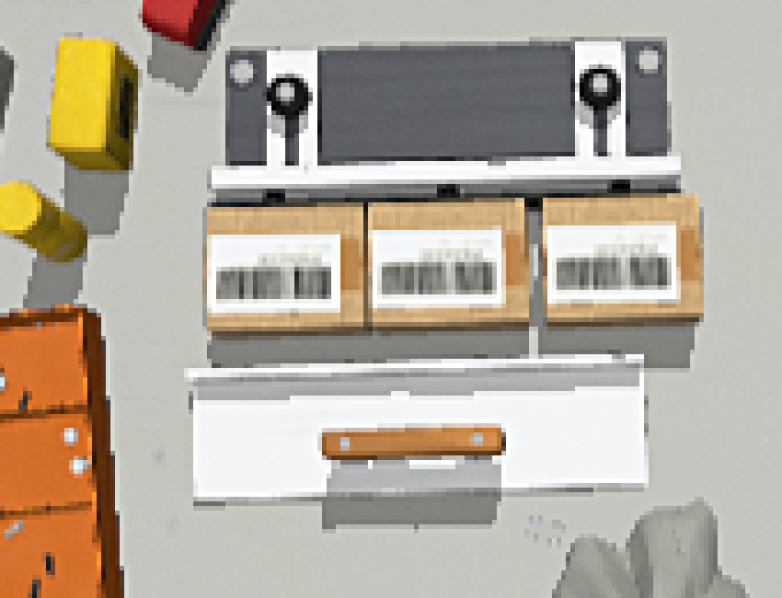

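View pics/ot14.png

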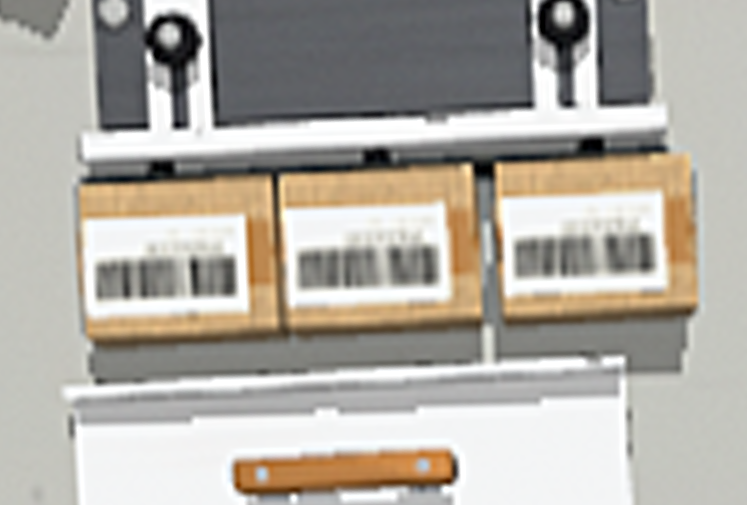

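The row is flush and in line, both bystanders show at their original pixels, and the straightedge lies flat with the gripper clear. I'm handing in.

```bash
python3 -c "
from plant import close_job,telemetry
o=telemetry.get_obs();print(o['clock'],o['force'])
print(close_job())"
```

```text
25.4 [-0.49396483 -0.07513239 -0.39157823]
the job is handed in; nothing more can be done
None
```

The job is done and handed in at 25.4 s. All three cartons stand in one line against the face of the row stop, and the straightedge is lying flat on the bench, released.

- **Push:** I gripped the handle and lowered the straightedge behind the row, turned about 10° to clear the crumpled paper. I then squared it while pushing the cartons home with the lip. The left carton was taking more of the load, so I turned the straightedge about 0.6° until the wrist moment balanced.
- **Force:** The final press averaged 9.8 N, and no reading came near 15 N. I read the force only between small steps, not continuously.
- **Release:** I drew the straightedge back about 20 mm, lowered it until the bench took its weight, let go and moved the arm clear.
- **Last checks:** In the final top and wrist views, the cartons' front and back edges lie at about 2.4–3.2°, against about 3.1° for the stop bar. They are in line to roughly half a millimetre.
- **Bystanders:** The tape measure shows at the same pixels as before, within about 1 px. The glue stick reads about 2 px from its first reading, which is within the detector's scatter; its last detection was low-confidence (0.49), but it looks undisturbed.
- **Disagreements:** The straightedge's final heading (3.4°) differed from my first camera estimate of the stop (2.8°), and I went by the force balance. A first height estimate for the handle, from the networks' points, was 15 mm too high. The later top and wrist views agreed with the stated height, and I used that.

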